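# Run the driver-board test in the hand-lever press

### The arm

A 7-joint arm with a two-finger parallel gripper is mounted at the origin on the work surface. World frame = base frame: x ahead of the robot, y to its left, z up, the work surface at z = 0. Lengths are in m, angles in rad, forces in N, time in s.
With the tool pointing down it reaches from about 0.35 to 0.9 m from the base axis. Payload 19.9 kg.
Tool frame: the origin (TCP) lies midway between the tips of the shut fingers; the grasp point (between the pads) lies 19 mm behind it; z points along the fingers, y is the direction in which the jaws open and shut (so a half turn about z gives the same grasp; the last joint's range is limited). The gripper opens to 85 mm and grips with 20 to 120 N. Pads are 22 mm wide; open, the fingers measure 114 mm over their backs; the gripper's body (76 mm by 85 mm) begins 54 mm behind the grasp point. The pads swing forward as they close: fully open they stand 13 mm farther back than shut.
Start: joints at [1.232, 0.417, -0.01, 1.614, 0.005, 1.111, -0.053], TCP at [0.183, -0.598, 0.231] pointing down, gripper open.
Joint ranges: [-2.81, 2.81], [-0.39, 2.02], [-1.27, 1.25], [0.06, 2.57], [-1.19, 4.33], [0.19, 2], [-2.82, 2.82]. Speed limits (rad/s): [1.89, 1.89, 2.39, 2.39, 3.01, 3.01, 3.01].

### API

Orientations are given as a unit quaternion [x, y, z, w].
In Python, from cell import sense, grab_frame, finish_job gives the robot as it stands. The module is installed in compiled form; this text tells all that it offers.
- The arm moves only by the shell command python3 -m creep 'ROWS'. ROWS is JSON, a list of rows, each a list of 7 numbers: the finger opening in m, from 0 to 0.0854, then the shift along the tool's x, y, z in m, then the turn, a rotation vector about the tool's x, y, z in rad. In form: [[hand, dx, dy, dz, ax, ay, az], ...]. A call has 1 to 12 rows; each row shifts and turns the pose as measured when the row begins, along the tool's axes as they then stand; what a row does not reach is not made up. A row lasts 1/10 s, in which the tool goes at most 50 mm and 8.59 degrees, less where a joint would pass 70% of its speed; a pose out of reach is approached as far as the arm can. A call is refused whole if a number of a shift passes 0.05 or a number of a turn 0.15, either way. A call with a gripper value outside its range is refused whole. The fingers move at their own pace and stop on an object; the grip force is fixed at half the most. Time passes only in rows, so rows that do not move let the fingers close. It gives the time, the measured TCP pose, the force and the opening at its end, in the units of the state.
- sense(): the state, without advancing time (a new reading comes with each control period).
- grab_frame(name): name is "scene" or "top" or "wrist"; returns a dict with "color" (384x512x3 uint8, blue, green, red), "fov_y" (degrees; the focal length in pixels is half the picture's height over the tangent of half this angle, whatever the lens; pixels are square), "cx", "cy" (the principal point, pixels), "position" and "rotation" of the camera in the world; the wrist camera has in their place "T_tool_cam" (4x4, takes a point from camera to tool coordinates, whose origin is the TCP and whose axes are the flange's). Camera axes: x right, y down, z forward; pixel columns grow to the right and rows downward; lengths in m; the calibration is good to about 2 mm. A picture is of the moment at which its call begins: read the wrist's pose just before it. There is no depth.
- finish_job(): hands the job in, once; it reports no verdict.
The state is a dict: "t": time; "joints": joint angles; "joint_velocities": joint speeds; "joint_efforts": joint torques, N m; "ee_pos": TCP position; "orientation": TCP orientation; "ft_force": force on the tool from outside, world axes, zero at the start; "moment": the same for the moment, N m; "gripper_width": opening from 0.0 (shut) to 1.0 (fully open).
Only numpy, scipy, OpenCV 4.12 (cv2) and the standard library are available. Lean on these libraries where they do the work, as an engineer would, in place of code of your own. Each camera call takes 0.05 s, during which the arm holds its last target.

### The job

Run the function test of the LED driver board that lies in the hand-lever test press. On the test controller press the three square keys fully down, one at a time, from left to right as seen from the robot (supply, program, ready), without pressing the round stop key; then flip the press's safety catch over towards the robot side, take the lever by its grip with the gripper and pull it towards the robot side all the way to its stop. The lever springs back if let go, so keep hold of it: the program finishes while the gripper is still holding the lever at its stop. Do not knock the other things on the bench about.

Things in the scene. Friction and masses are not known exactly. Their poses are not given: they have to be found in the camera images.
- test_press: bench test press, fixed; grey base 230 (x) x 200 (y) x 56 mm high; origin at the centre of its underside; x points away from the robot side (operator's front is -x), y left; yawed up to 0.3 rad. Two aluminium cheeks (outer faces y = +-89 mm, x -92 to +30 mm, 152 mm high) carry a cross-head over the board; a steel rack in its middle reaches 174 mm
- lever_pivot (a point): the lever's hinge axis (along the press's y), mid-way between the cheeks, 135 mm above the table. The lever is a bail: two flat arms 18 x 8 mm at y = +-98 mm of the press, joined at the top by a bar with the grip. Nothing stands in its arc or above it
- lever_grip (a point): centre of the lever's black round grip (diameter 26 mm, 130 mm long, along the press's y), 140 mm from the lever's hinge axis. At rest the lever leans 35 degrees away from the robot: grip 250 mm high, 80 mm beyond the axis. At its stop the grip is again 250 mm high, 80 mm on the robot's side of the axis; the arc tops out at 275 mm
- press_lever (a joint): lever angle in rad: 0 at rest (leaning back), grows as the grip is pulled over the top towards the robot side, 1.22 at its stop. A spring brings it back: about 6 N at the grip at first, about 8 N at the stop. While the catch is on, the lever is blocked after about 0.05 rad
- catch_pivot (a point): a point on the catch's hinge axis (along the press's y), straight below and behind the tab at the tab's y, 75 mm above the table, at x = -58 mm, y = +130 mm of the press
- catch_tab (a point): centre of the free outer part of the steel catch's ribbed thumb tab, left of the press. Catch on: tab upright, centre 151 mm high, 26 mm on the robot's side of the catch's hinge axis and 76 mm above it. Plate 6 mm thick (x), 54 wide (y), 32 high; ends 19 mm outward and 35 mm inward of this point, inner 9 mm in the lever arm's plane. Can be pushed over from behind (its far side)
- safety_catch (a joint): catch angle in rad: 0 on (tab upright, its prop stands under a dog on the lever's left hub), grows as the tab is pushed over towards the robot side and down, 1.35 at its stop with the tab lying flat forward. Stiff hinge (about 1 N at the tab): stays where it is left. It is fully off beyond 0.9
- test_controller: flat grey test controller, 130 (x) x 180 (y) x 55 mm high, fixed to the table to the left or to the right of the press; origin at the centre of its underside, x axis away from the robot side, y to the left; turned by up to 0.3 rad either way. In a row along its y, 30 mm nearer the robot than its centre, it carries from left to right three square keys (at y = +55, +19 and -17 mm) and a round stop key (at y = -60 mm); a dark display lies behind them
- key_supply_top (a point): supply key, the leftmost key on the controller's top: a white square cap 22 x 22 mm, standing 8 mm above the panel; this point is the centre of the cap's top face (about 64 mm above the table)
- key_program_top (a point): program key, second from the left on the controller's top: a white square cap 22 x 22 mm, standing 8 mm above the panel; this point is the centre of the cap's top face (about 64 mm above the table)
- key_ready_top (a point): ready key, third from the left on the controller's top: a white square cap 22 x 22 mm, standing 8 mm above the panel; this point is the centre of the cap's top face (about 64 mm above the table)
- key_stop_top (a point): round stop key at the right end of the row, a white cap of 32 mm diameter, 8 mm above the panel; this point is the centre of its top face; not to be pressed
- key_supply (a joint): travel of this spring key in m: 0 up, 0.005 fully down; it counts as pressed beyond 0.0035; fully down takes about 4 N and it springs back up
- key_program (a joint): travel of this spring key in m: 0 up, 0.005 fully down; it counts as pressed beyond 0.0035; fully down takes about 4 N and it springs back up
- key_ready (a joint): travel of this spring key in m: 0 up, 0.005 fully down; it counts as pressed beyond 0.0035; fully down takes about 4 N and it springs back up
- key_stop (a joint): travel of the round stop key in m, 0 up, 0.005 down; leave it up
- multimeter: loose bystander: black multimeter 140 x 72 x 30 mm, lying on the grey LED supply box (130 x 160 x 66 mm, fixed, on the other side of the press from the controller); origin at the centre of its underside
- screwdriver: loose bystander: screwdriver lying in front of the press, about 200 mm long; origin under its middle
- light_bar: loose bystander: short LED light bar 170 x 24 x 13 mm lying in front of the press; origin under its middle
- mug: loose bystander: white mug, 92 mm high, 80 mm across; origin at the centre of its underside
- screw_jar: loose bystander: glass jar with black cap, 65 mm high, 56 mm across; origin at the centre of its underside
- wire_spool: loose bystander: white flanged spool, 46 mm high, 68 mm across; origin at the centre of its underside
- parts_tray: loose bystander: black divided tray 100 x 140 x 30 mm; origin at the centre of its underside

How it is judged:
By the outcome, as a careful person would: the job done as asked, in the order asked, and still so for the second after the job is handed in, while the arm keeps its last pose, push and grip.
It also fails if it takes over 72 s, if anything falls off the work surface, if the arm or the gripper's body presses on something with over 40 N, if the wrist force passes 120 N, or if a joint passes its speed limit or range.

## Working session

There is one attempt and no reset: what is moved stays moved. The work goes in short steps, Python scripts to look and compute and a shell command to move; the robot and the scene stay as the last step left them, time stands still between calls to the robot, and variables do not carry over. Pictures are saved under pics/ and viewed, and the job is handed in when it is done.

```bash
mkdir -p pics; ls; cat > h.py <<'E'
import numpy as np,cv2
from cell import sense,grab_frame,finish_job
from scipy.spatial.transform import Rotation as R
def save(n,f): cv2.imwrite(f'pics/{n}.png',f['color'])
def f_(f): return f['color'].shape[0]/2/np.tan(np.radians(f['fov_y'])/2)
def rot(f):
    r=np.array(f['rotation']);return r if r.shape==(3,3) else R.from_quat(r).as_matrix()
E
python3 - <<'E'
from h import *
import pickle
s=sense();print(s)
for n in('scene','top'):
    f=grab_frame(n);save(n+'0',f);pickle.dump(f,open(n+'.pkl','wb'));print({k:v for k,v in f.items() if k!='color'})
E
```

```text
pics
{'t': 0.0, 'joints': array([ 1.2324942 ,  0.4179887 , -0.01032315,  1.61418218,  0.00469558,
        1.11073506, -0.05303461]), 'joint_velocities': array([ 1.53499932e-03, -9.84959166e-05,  6.15581885e-04,  2.98790409e-05,
       -3.59110722e-04, -2.27560264e-03,  2.07499585e-03]), 'joint_efforts': array([ 1.68165676e-03, -8.64457512e+01,  6.79332130e-01, -4.34898913e+01,
        1.91350398e-02,  7.40223419e-03,  5.52991969e-05]), 'ee_pos': array([ 0.18268464, -0.59732355,  0.23064764]), 'orientation': array([ 9.89009282e-01,  1.47852039e-01, -1.35978326e-04, -6.30109527e-04]), 'ft_force': array([-0.26089718, -0.15676364,  0.20488868]), 'moment': array([ 0.03773729, -0.02724209,  0.00515744]), 'gripper_width': 1.003477839051812}
{'fov_y': 45.21217935114764, 'cx': 255.36839416876484, 'cy': 202.92334753493415, 'position': array([0.99062427, 0.53179596, 1.27451937]), 'rotation': array([ 0.35244634,  0.89652928, -0.2516507 , -0.09321348])}
{'fov_y': 46.00673686225998, 'cx': 262.0812152942724, 'cy': 194.55694614134174, 'position': array([ 0.46685307, -0.00182189,  1.31941755]), 'rotation': array([-0.69919299,  0.71459436, -0.00323538,  0.02176235])}
```

View pics/scene0.png

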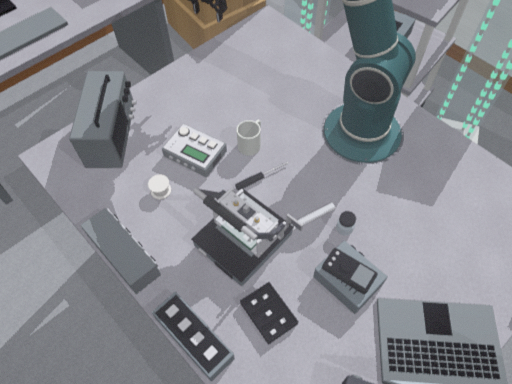

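View pics/top0.png

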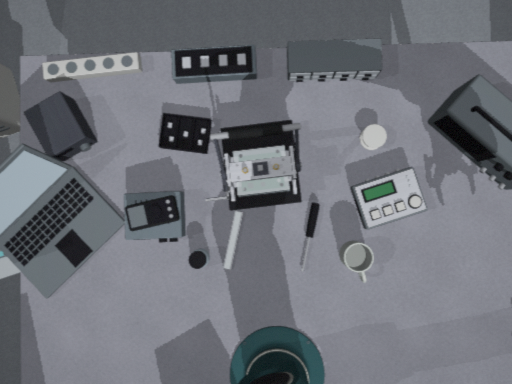

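```bash
cat >> h.py <<'E'
def proj(f,P):
    r=rot(f);p=(np.atleast_2d(P)-f['position'])@r;return p[:,:2]/p[:,2:]*f_(f)+[f['cx'],f['cy']]
def unproj(f,uv,z):
    r=rot(f);uv=np.atleast_2d(uv);d=np.c_[(uv-[f['cx'],f['cy']])/f_(f),np.ones(len(uv))]@r.T
    z=np.broadcast_to(z,len(uv));return f['position']+d*((z-f['position'][2])/d[:,2])[:,None]
E
python3 - <<'E'
from h import *
import pickle
for n in('scene','top'):
    f=pickle.load(open(n+'.pkl','rb'));print(rot(f).round(2));print(proj(f,[[0,0,0],[0,0,.3],[.183,-.598,.23],[.5,0,0],[.5,.2,0]]).round())
t=f['color']
cv2.imwrite('pics/tc1.png',cv2.resize(t[100:250,200:320],None,fx=5,fy=5,interpolation=cv2.INTER_CUBIC)[:,:])
cv2.imwrite('pics/tc1.png',cv2.resize(t[105:220,200:320],None,fx=5,fy=5,interpolation=cv2.INTER_CUBIC))
cv2.imwrite('pics/tc2.png',cv2.resize(t[155:235,340:440],None,fx=6,fy=6,interpolation=cv2.INTER_CUBIC))
f=pickle.load(open('scene.pkl','rb'));t=f['color']
cv2.imwrite('pics/sc1.png',cv2.resize(t[165:285,180:300],None,fx=5,fy=5,interpolation=cv2.INTER_CUBIC))
cv2.imwrite('pics/sc2.png',cv2.resize(t[115:185,150:240],None,fx=6,fy=6,interpolation=cv2.INTER_CUBIC))
E
```

```text
[[-0.73  0.59 -0.34]
 [ 0.68  0.62 -0.39]
 [-0.01 -0.52 -0.86]]
[[362. 132.]
 [381.  67.]
 [209.  20.]
 [259. 215.]
 [305. 258.]]
[[-0.02 -1.    0.04]
 [-1.    0.02  0.03]
 [-0.03 -0.04 -1.  ]]
[[277. 373.]
 [278. 421.]
 [531. 326.]
 [273. 199.]
 [205. 201.]]
```

View pics/tc1.png

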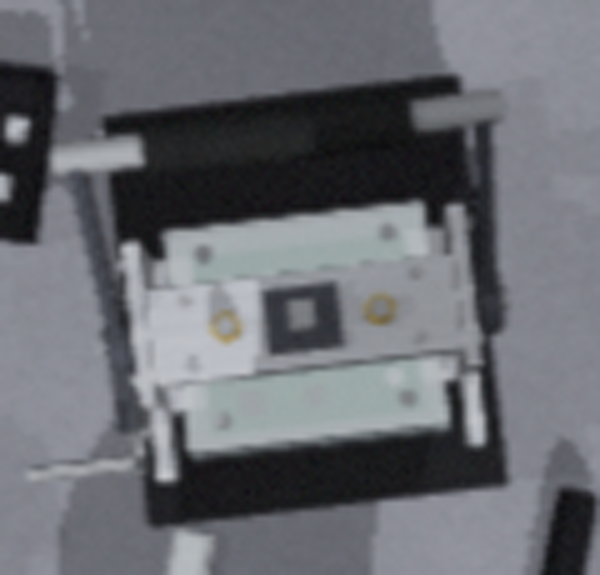

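View pics/tc2.png

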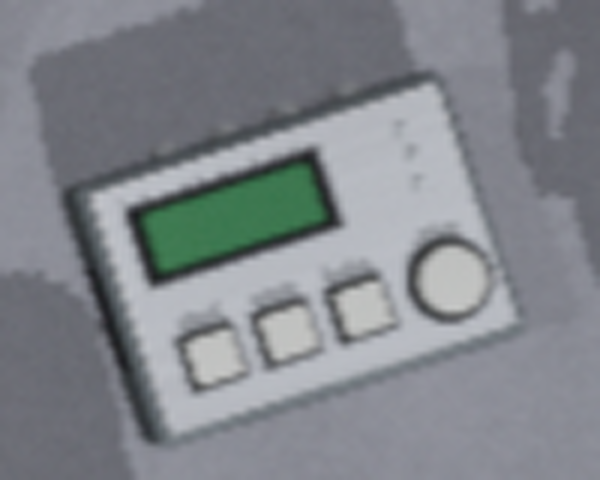

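View pics/sc1.png

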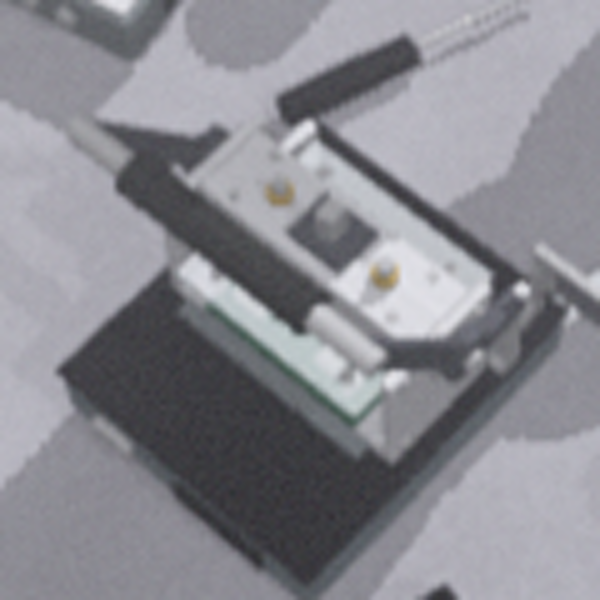

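View pics/sc2.png

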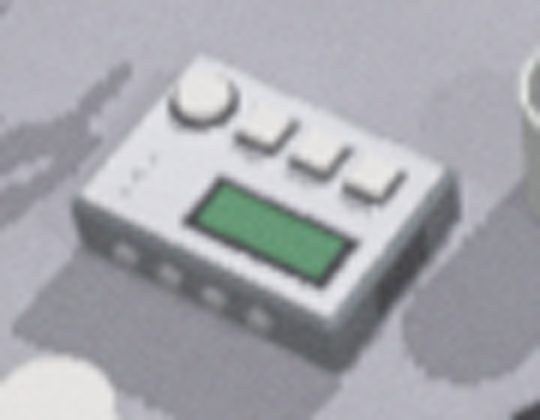

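```bash
cat > fit.py <<'E'
from h import *
import pickle
from scipy.optimize import least_squares
S=pickle.load(open('scene.pkl','rb'));T=pickle.load(open('top.pkl','rb'))
def o(p,k,x0,y0): return (np.array(p)+.5)/k-.5+[x0,y0]
def T3(q,P): 
    c,s=np.cos(q[2]),np.sin(q[2]);P=np.array(P,float);return np.c_[q[0]+c*P[:,0]-s*P[:,1],q[1]+s*P[:,0]+c*P[:,1],P[:,2]]
def run(name,obs,q0):
    def res(q): return np.concatenate([(proj(f,T3(q,P))-uv).ravel() for f,P,uv in obs])
    r=least_squares(res,q0,loss='soft_l1');print(name,r.x.round(4),np.round(r.fun.reshape(-1,2),1).tolist());return r.x
K=[[-.03,.055,.064],[-.03,.019,.064],[-.03,-.017,.064],[-.03,-.06,.064]]
for w in((0,1),(0,),(1,)):
  ob=[(T,K,o([(213,356),(288,332),(363,308),(452,279)],6,340,155)),(S,K,o([(372,175),(317,150),(263,128),(203,95)],6,150,115))]
  c=run('ctrl',[ob[i] for i in w],[.5,-.35,.2])
  print(T3(c,K).round(4).tolist())
B=[[.115,.1,.056],[.115,-.1,.056],[-.115,-.1,.056],[-.115,.1,.056]]
q=[.57,0,.1]
# pivot x unknown -> cheeks middle? solve px as 4th
obT=[(T,B,o([(105,118),(460,75),(508,483),(152,525)],5,200,105))]
obS=[(S,B[:2],o([(310,582),(65,375)],5,180,165))]
for ob in(obT+obS,obT,obS): q=run('press',ob,[.57,0,.1])
q=run('press',obT+obS,[.57,0,.1])
c,s=np.cos(q[2]),np.sin(q[2])
for f,uv in((T,o([(143,150),(412,112)],5,200,105)),(S,o([(135,175),(318,318)],5,180,165))):
    P=unproj(f,uv,.25);d=P-[q[0],q[1],0];print('grip ends in press',np.c_[c*d[:,0]+s*d[:,1],-s*d[:,0]+c*d[:,1]].round(4), P.round(4))
for f,uv in((T,o([(30,472),(130,463)],5,200,105)),(S,o([(540,248),(600,290)],5,180,165))):
    P=unproj(f,uv,.165);d=P-[q[0],q[1],0];print('tab top in press',np.c_[c*d[:,0]+s*d[:,1],-s*d[:,0]+c*d[:,1]].round(4), P.round(4))
print('tab',T3(q,[[-.084,.13,.151]]),'catchpiv',T3(q,[[-.058,.13,.075]]))
E
python3 fit.py
```

```text
ctrl [ 0.4969 -0.3244  0.2926] [[0.2, -0.4], [0.2, -0.4], [0.2, -0.5], [0.3, -0.5], [0.6, 0.1], [0.8, -0.0], [0.9, -0.5], [0.4, 0.0]]
[[0.4523, -0.2804, 0.064], [0.4627, -0.3149, 0.064], [0.4731, -0.3494, 0.064], [0.4855, -0.3905, 0.064]]
ctrl [ 0.4958 -0.3238  0.2912] [[-0.0, 0.0], [-0.0, -0.0], [-0.0, -0.0], [0.1, 0.0]]
[[0.4513, -0.2797, 0.064], [0.4616, -0.3142, 0.064], [0.4719, -0.3487, 0.064], [0.4843, -0.3899, 0.064]]
ctrl [ 0.4988 -0.3256  0.2945] [[-0.1, 0.2], [0.1, 0.1], [0.2, -0.4], [-0.3, 0.1]]
[[0.4542, -0.2816, 0.064], [0.4646, -0.3161, 0.064], [0.4751, -0.3505, 0.064], [0.4875, -0.3917, 0.064]]
press [0.5964 0.0333 0.0975] [[-0.1, 0.2], [-0.6, 0.0], [-0.2, -0.3], [-0.1, -0.1], [0.1, -0.2], [-0.7, -1.1]]
press [0.5962 0.0327 0.0948] [[0.2, 0.1], [-0.2, 0.2], [-0.0, -0.1], [0.0, -0.2]]
press [0.597  0.0353 0.0972] [[0.4, 0.4], [-0.5, -0.5]]
press [0.5964 0.0333 0.0975] [[-0.1, 0.2], [-0.6, 0.0], [-0.2, -0.3], [-0.1, -0.1], [0.1, -0.2], [-0.7, -1.1]]
grip ends in press [[ 0.0599  0.0646]
 [ 0.0622 -0.0647]] [[ 0.6497  0.1035  0.25  ]
 [ 0.6646 -0.025   0.25  ]]
grip ends in press [[ 0.062  -0.0638]
 [ 0.0612  0.065 ]] [[ 0.6643 -0.0241  0.25  ]
 [ 0.651   0.1039  0.25  ]]
tab top in press [[-0.0825  0.1484]
 [-0.084   0.0968]] [[0.4999 0.173  0.165 ]
 [0.5033 0.1215 0.165 ]]
tab top in press [[-0.0839  0.0951]
 [-0.0851  0.1366]] [[0.5037 0.1198 0.165 ]
 [0.4984 0.161  0.165 ]]
tab [[0.50013696 0.15455058 0.151     ]] catchpiv [[0.52601358 0.15708051 0.075     ]]
```

```bash
cat >> h.py <<'E'
def to(P,Rt=None):
    s=sense();A=R.from_quat(s['orientation']);d=A.inv().apply(np.array(P)-s['ee_pos'])
    print('t',round(float(s['t']),2),'pos',s['ee_pos'].round(4),'F',s['ft_force'].round(1),'gw',round(float(s['gripper_width']),3));print('tool shift',d.round(4))
    if Rt is not None: print('turn',(A.inv()*Rt).as_rotvec().round(3))
def tool(zax,yax):
    z=np.array(zax,float);z/=np.linalg.norm(z);y=np.array(yax,float);y-=z*(y@z);y/=np.linalg.norm(y)
    return R.from_matrix(np.c_[np.cross(y,z),y,z])
E
python3 -m creep '[[0,0.044,-0.028,0.012,0,0,0],[0,0.044,-0.028,0.012,0,0,0],[0,0.044,-0.028,0.012,0,0,0],[0,0.044,-0.028,0.012,0,0,0],[0,0.044,-0.028,0.012,0,0,0],[0,0.044,-0.028,0.012,0,0,0]]'
python3 -c "
from h import *;to([.452,-.280,.09])"
```

```text
t: 0.7
ee_pos: [0.3717, -0.3748, 0.1611]
orientation: [0.99, 0.142, -0.001, 0.0]
ft_force: [1.0, -0.9, 0.0]
gripper_width: 0.004
t 0.7 pos [ 0.3717 -0.3748  0.1611] F [ 1.  -0.9  0. ] gw 0.004
tool shift [ 0.104  -0.0684  0.0708]
```

```bash

python3 -m creep '[[0,0.035,-0.023,0.014,0,0,0],[0,0.035,-0.023,0.014,0,0,0],[0,0.035,-0.023,0.014,0,0,0],[0,0,0,0.005,0,0,0],[0,0,0,0,0,0,0]]'
python3 - <<'E'
from h import *;to([.452,-.280,.08])
s=sense();f=grab_frame('wrist');save('w1',f);print({k:v for k,v in f.items() if k!='color'})
f=grab_frame('top');cv2.imwrite('pics/t1.png',f['color'])
E
```

```text
t: 1.2
ee_pos: [0.4586, -0.2677, 0.1103]
orientation: [0.989, 0.147, -0.002, -0.001]
ft_force: [-0.5, -1.8, -0.6]
gripper_width: 0.002
t 1.2 pos [ 0.4586 -0.2677  0.1103] F [-0.5 -1.8 -0.6] gw 0.002
tool shift [-0.0098  0.01    0.0303]
{'fov_y': 64.36811377529611, 'cx': 252.7388588028726, 'cy': 189.70192361970481, 'T_tool_cam': array([[-5.47896831e-04, -9.45824228e-01, -3.24678657e-01,
         8.32887258e-02],
       [ 9.99999639e-01, -7.29254400e-04,  4.36893043e-04,
         5.15951114e-04],
       [-6.49997364e-04, -3.24678300e-01,  9.45824285e-01,
        -1.41605255e-01],
       [ 0.00000000e+00,  0.00000000e+00,  0.00000000e+00,
         1.00000000e+00]])}
```

View pics/w1.png

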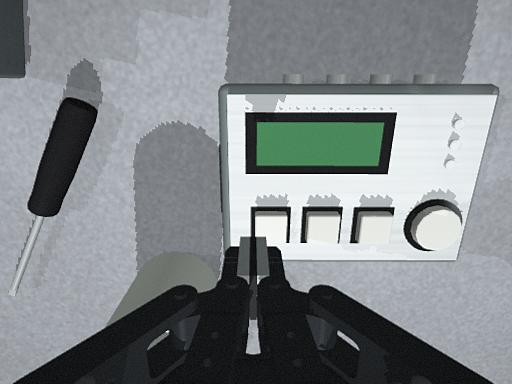

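```bash
cat >> h.py <<'E'
def wproj(f,s):
    M=np.eye(4);M[:3,:3]=R.from_quat(s['orientation']).as_matrix();M[:3,3]=s['ee_pos'];M=M@f['T_tool_cam']
    g=dict(f);g['position']=M[:3,3];g['rotation']=M[:3,:3];return g
E
python3 - <<'E'
from h import *
s=sense();f=wproj(grab_frame('wrist'),s)
print(unproj(f,[(270,227),(321,226.5),(373.5,226),(438,228)],.064).round(4))
E
```

```text
[[ 0.454  -0.2827  0.064 ]
 [ 0.4644 -0.3158  0.064 ]
 [ 0.4751 -0.3499  0.064 ]
 [ 0.4865 -0.3927  0.064 ]]
```

```bash

python3 -m creep '[[0,-0.009,0.012,0.012,0,0,0],[0,0,0,0.012,0,0,0],[0,0,0,0.002,0,0,0]]'
python3 -c "
from h import *;to([.453,-.281,.070])"
```

```text
t: 1.65
ee_pos: [0.4515, -0.2874, 0.0848]
orientation: [0.99, 0.143, -0.0, 0.0]
ft_force: [0.1, 0.5, -0.2]
gripper_width: 0.001
t 1.65 pos [ 0.4515 -0.2874  0.0848] F [ 0.1  0.5 -0.2] gw 0.001
tool shift [ 0.0032 -0.0057  0.0148]
```

```bash

python3 -m creep '[[0,0.003,-0.006,0.010,0,0,0],[0,0,0,0.003,0,0,0],[0,0,0,0,0,0,0]]'
python3 -c "
from h import *;to([.453,-.281,.059])"
```

```text
t: 1.95
ee_pos: [0.4521, -0.2805, 0.0699]
orientation: [0.99, 0.143, -0.001, -0.0]
ft_force: [-0.3, 0.1, 0.5]
gripper_width: 0.001
t 1.95 pos [ 0.4521 -0.2805  0.0699] F [-0.3  0.1  0.5] gw 0.001
tool shift [0.0008 0.0008 0.0109]
```

```bash

python3 -m creep '[[0,0,0,0.005,0,0,0],[0,0,0,0.004,0,0,0],[0,0,0,0.003,0,0,0],[0,0,0,0.001,0,0,0]]'
python3 -c "
from h import *;to([.453,-.281,.059])"
```

```text
t: 2.35
ee_pos: [0.4527, -0.2806, 0.0582]
orientation: [0.99, 0.143, -0.001, 0.001]
ft_force: [-15.9, 7.6, 43.5]
gripper_width: 0.003
t 2.35 pos [ 0.4527 -0.2806  0.0582] F [-15.9   7.6  43.5] gw 0.003
tool shift [ 0.0002  0.0005 -0.0008]
```

```bash

python3 -m creep '[[0,0,0,-0.008,0,0,0],[0,0,0,-0.01,0,0,0],[0,0,0,0,0,0,0]]'
python3 - <<'E'
from h import *
to([.4635,-.3155,.071])
f=grab_frame('wrist');save('w2',f)
E
```

```text
t: 2.65
ee_pos: [0.4532, -0.2807, 0.0775]
orientation: [0.99, 0.143, -0.0, 0.001]
ft_force: [-0.4, 0.1, 0.0]
gripper_width: -0.005
t 2.65 pos [ 0.4532 -0.2807  0.0775] F [-0.4  0.1  0. ] gw -0.005
tool shift [0.     0.0363 0.0065]
```

View pics/w2.png

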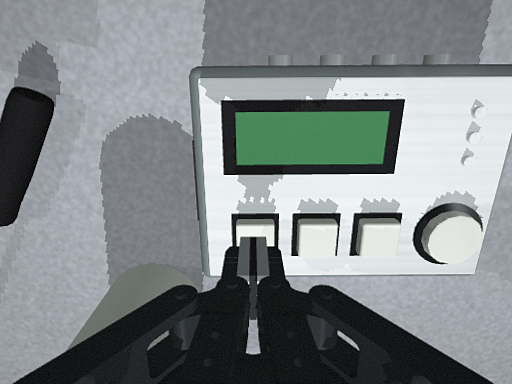

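```bash

python3 -m creep '[[0,0,0.02,0,0,0,0],[0,0,0.016,0.004,0,0,0],[0,0,0,0.002,0,0,0],[0,0,0,0,0,0,0]]'
python3 -c "
from h import *;to([.4635,-.3155,.059])"
```

```text
t: 3.1
ee_pos: [0.463, -0.3158, 0.0689]
orientation: [0.99, 0.143, -0.001, 0.0]
ft_force: [0.6, 0.2, -0.0]
gripper_width: 0.002
t 3.1 pos [ 0.463  -0.3158  0.0689] F [ 0.6  0.2 -0. ] gw 0.002
tool shift [ 0.0006 -0.0001  0.0099]
```

```bash

python3 -m creep '[[0,0,0,0.005,0,0,0],[0,0,0,0.003,0,0,0],[0,0,0,0.002,0,0,0]]'
```

```text
t: 3.4
ee_pos: [0.463, -0.3153, 0.0584]
orientation: [0.99, 0.143, -0.001, 0.0]
ft_force: [-8.9, 2.4, 37.2]
gripper_width: 0.001
```

```bash

python3 -m creep '[[0,0,0,-0.008,0,0,0],[0,0,0,-0.007,0,0,0],[0,0,0.018,0,0,0,0],[0,0,0.018,0,0,0,0],[0,0,0,0.002,0,0,0],[0,0,0,0,0,0,0]]'
python3 -c "
from h import *;to([.474,-.350,.069])"
```

```text
t: 4.0
ee_pos: [0.4737, -0.3483, 0.0723]
orientation: [0.989, 0.145, -0.001, -0.0]
ft_force: [0.1, 0.4, -0.3]
gripper_width: 0.003
t 4.0 pos [ 0.4737 -0.3483  0.0723] F [ 0.1  0.4 -0.3] gw 0.003
tool shift [-0.0002  0.0017  0.0033]
```

```bash

python3 -m creep '[[0,0,0.001,0.005,0,0,0],[0,0,0,0.004,0,0,0],[0,0,0,0.003,0,0,0],[0,0,0,0.002,0,0,0]]'
```

```text
t: 4.4
ee_pos: [0.4742, -0.3481, 0.0583]
orientation: [0.989, 0.145, -0.001, 0.0]
ft_force: [-10.7, 5.5, 40.7]
gripper_width: 0.001
```

```bash

python3 -m creep '[[0,0,0,-0.01,0,0,0],[0,0,0,-0.02,0,0,0],[0,0,0,-0.03,0,0,0],[0,0,0,-0.045,0,0,0],[0,0,0,-0.045,0,0,0],[0,0,0,-0.045,0,0,0],[0,0,0,-0.045,0,0,0],[0,0,0,-0.03,0,0,0]]'
cat >> h.py <<'E'
q=(0.5964,0.0333,0.0975)
def pw(x,y,z):
    c,s=np.cos(q[2]),np.sin(q[2]);return np.array([q[0]+c*x-s*y,q[1]+s*x+c*y,z])
PX=np.array([np.cos(q[2]),np.sin(q[2]),0])
E
python3 - <<'E'
from h import *
to(pw(-.052,.132,.33),tool([0,0,-1],PX));to(pw(-.052,.132,.33),tool([0,0,-1],-PX))
print(sense()['joints'].round(2))
f=grab_frame('wrist');save('w3',f)
E
```

```text
t: 5.2
ee_pos: [0.4726, -0.3443, 0.333]
orientation: [0.989, 0.147, -0.004, -0.004]
ft_force: [0.2, -0.1, 0.8]
gripper_width: -0.002
t 5.2 pos [ 0.4726 -0.3443  0.333 ] F [ 0.2 -0.1  0.8] gw -0.002
tool shift [ 0.203  -0.4649  0.0058]
turn [-0.012 -0.    -1.374]
t 5.2 pos [ 0.4726 -0.3443  0.333 ] F [ 0.2 -0.1  0.8] gw -0.002
tool shift [ 0.203  -0.4649  0.0058]
turn [-0.     0.013  1.768]
[ 0.72  0.28 -0.17  1.57  0.05  1.3  -0.74]
```

View pics/w3.png

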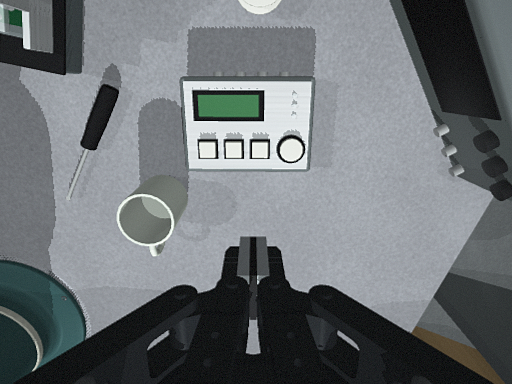

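```bash

python3 -m creep '[[0,0.018,-0.042,0,0,0,-0.12],[0,0.023,-0.039,0,0,0,-0.12],[0,0.028,-0.036,0,0,0,-0.12],[0,0.032,-0.032,0,0,0,-0.12],[0,0.036,-0.028,0,0,0,-0.12],[0,0.039,-0.023,0,0,0,-0.12]]'
python3 - <<'E'
from h import *
to(pw(-.052,.132,.33),tool([0,0,-1],PX))
print(sense()['joints'].round(2))
E
```

```text
t: 5.85
ee_pos: [0.5055, -0.0698, 0.3373]
orientation: [0.87, 0.493, -0.002, -0.001]
ft_force: [1.2, 0.9, 0.2]
gripper_width: -0.003
t 5.85 pos [ 0.5055 -0.0698  0.3373] F [1.2 0.9 0.2] gw -0.003
tool shift [ 0.2103 -0.0954  0.0073]
turn [-0.004  0.001 -0.638]
[ 0.47  0.15 -0.44  1.74  0.06  1.27 -0.52]
```

```bash

python3 -m creep '[[0,0.041,-0.020,0,0,0,-0.13],[0,0.044,-0.013,0,0,0,-0.13],[0,0.045,-0.007,0,0,0,-0.13],[0,0.045,-0.001,0,0,0,-0.13],[0,0.03,0,0,0,0,-0.12],[0,0,0,0,0,0,0]]'
python3 - <<'E'
from h import *
to(pw(-.052,.132,.30),tool([0,0,-1],PX))
print(sense()['joints'].round(2))
s=sense();f=grab_frame('wrist');save('w4',f)
f=grab_frame('top');cv2.imwrite('pics/t4.png',cv2.resize(f['color'][90:260,140:360],None,fx=3,fy=3))
E
```

```text
t: 6.45
ee_pos: [0.5214, 0.1575, 0.3354]
orientation: [0.655, 0.755, -0.001, -0.003]
ft_force: [-0.4, 0.1, 0.3]
gripper_width: -0.002
t 6.45 pos [0.5214 0.1575 0.3354] F [-0.4  0.1  0.3] gw -0.002
tool shift [0.0006 0.0107 0.0354]
turn [-0.005 -0.003  0.044]
[ 0.21  0.25 -0.66  1.66  0.15  1.29 -0.34]
```

View pics/w4.png

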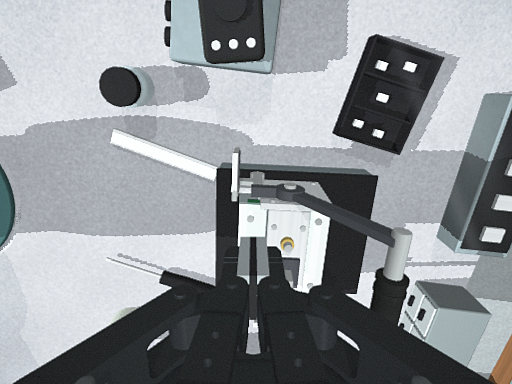

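View pics/t4.png

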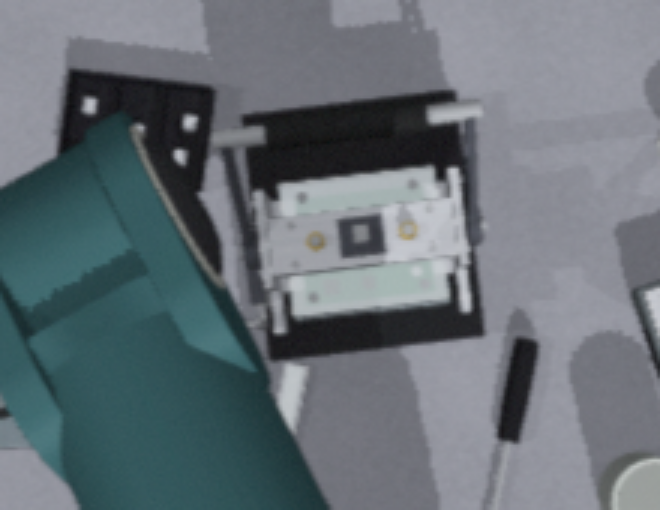

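```bash

python3 - <<'E'
from h import *
s=sense();f=wproj(grab_frame('wrist'),s)
P=unproj(f,[(236,150),(242,150),(236,195)],.167);c,n=PX[0],PX[1];d=P-[q[0],q[1],0];print(P.round(3),np.c_[c*d[:,0]+n*d[:,1],-n*d[:,0]+c*d[:,1]].round(4))
E
python3 -m creep '[[0,0,0.011,0.02,0,0,0.044],[0,0,0,0.04,0,0,0],[0,0,0,0.04,0,0,0],[0,0,0,0.04,0,0,0],[0,0,0,0,0,0,0]]'
python3 - <<'E'
from h import *
to(pw(-.052,.132,.142),tool([0,0,-1],PX))
s=sense();f=grab_frame('wrist');save('w5',f)
f=grab_frame('scene');cv2.imwrite('pics/s5.png',cv2.resize(f['color'][100:300,160:380],None,fx=3,fy=3))
E
```

```text
[[0.501 0.171 0.167]
 [0.507 0.172 0.167]
 [0.507 0.122 0.167]] [[-0.0814  0.1462]
 [-0.0753  0.1465]
 [-0.0807  0.097 ]]
t: 7.1
ee_pos: [0.5349, 0.1456, 0.1918]
orientation: [0.683, 0.73, -0.002, 0.0]
ft_force: [-0.2, -0.4, 0.8]
gripper_width: 0.002
t 7.1 pos [0.5349 0.1456 0.1918] F [-0.2 -0.4  0.8] gw 0.002
tool shift [ 0.0143 -0.0021  0.0497]
turn [-0.002  0.003 -0.031]
```

View pics/w5.png

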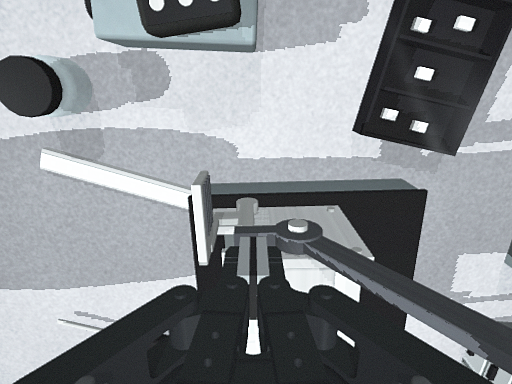

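View pics/s5.png

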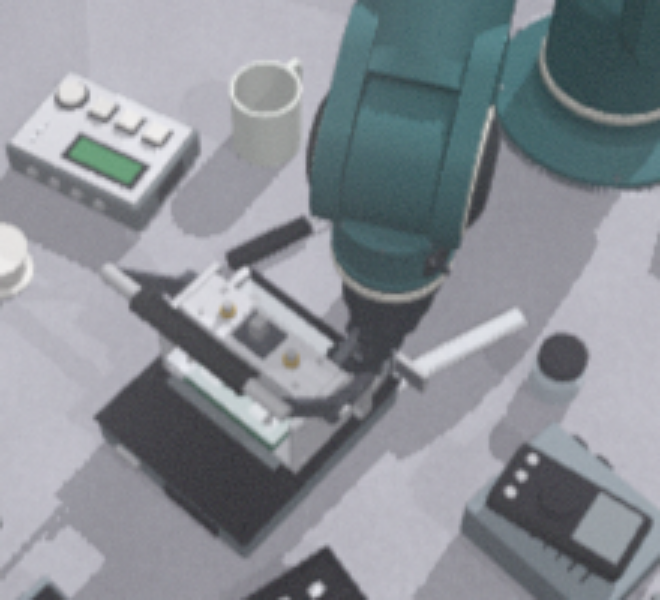

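```bash

python3 -m creep '[[0,0.014,-0.002,0,0,0,-0.03],[0,0.002,0,0.02,0,0,0],[0,0.002,0,0.015,0,0,0],[0,0,0,0,0,0,0]]'
python3 - <<'E'
from h import *
to(pw(-.052,.132,.142),tool([0,0,-1],PX))
s=sense();f=grab_frame('wrist');save('w6',f)
E
```

```text
t: 7.6
ee_pos: [0.5376, 0.168, 0.1689]
orientation: [0.671, 0.741, 0.005, 0.005]
ft_force: [0.2, 0.5, -0.0]
gripper_width: -0.0
t 7.6 pos [0.5376 0.168  0.1689] F [ 0.2  0.5 -0. ] gw -0.0
tool shift [-0.0077 -0.007   0.0268]
turn [0.015 0.001 0.002]
```

View pics/w6.png

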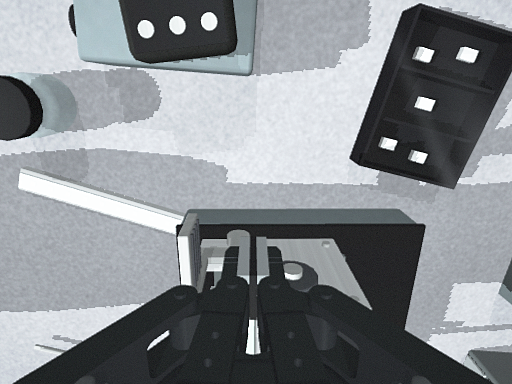

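```bash

python3 -m creep '[[0,-0.006,0,0.014,0.015,0,0],[0,0,0,0.010,0,0,0],[0,0,-0.004,0,0,0,0],[0,0,0,0,0,0,0]]'
python3 - <<'E'
from h import *
to(pw(-.065,.132,.142),tool([0,0,-1],PX))
s=sense();f=grab_frame('wrist');save('w7',f)
E
```

```text
t: 8.05
ee_pos: [0.5356, 0.1612, 0.1459]
orientation: [0.671, 0.741, 0.001, 0.001]
ft_force: [-0.1, 0.7, -0.4]
gripper_width: -0.0
t 8.05 pos [0.5356 0.1612 0.1459] F [-0.1  0.7 -0.4] gw -0.0
tool shift [-0.0012 -0.0169  0.0039]
turn [0.002 0.    0.001]
```

View pics/w7.png

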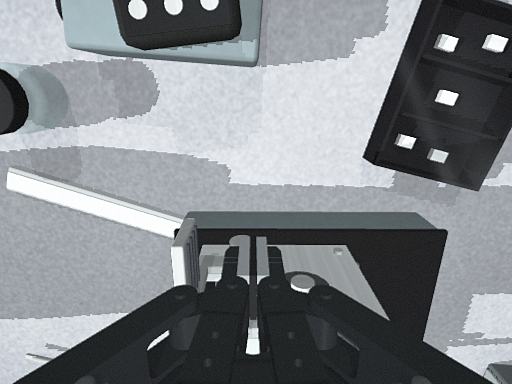

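```bash

python3 -m creep '[[0,0,-0.012,0,0,0,0],[0,0,-0.012,0.001,0,0,0],[0,0,-0.012,0.003,0,0,0],[0,0,-0.012,0.005,0,0,0],[0,0,0,0,0,0,0]]'
python3 - <<'E'
from h import *
to(pw(-.100,.132,.130),tool([0,0,-1],PX))
s=sense();f=grab_frame('wrist');save('w8',f)
E
```

```text
t: 8.6
ee_pos: [0.4838, 0.1562, 0.1376]
orientation: [0.671, 0.741, 0.002, 0.002]
ft_force: [0.2, 1.1, -0.0]
gripper_width: 0.002
t 8.6 pos [0.4838 0.1562 0.1376] F [ 0.2  1.1 -0. ] gw 0.002
tool shift [-0.0013  0.0001  0.0076]
turn [0.005 0.001 0.002]
```

View pics/w8.png

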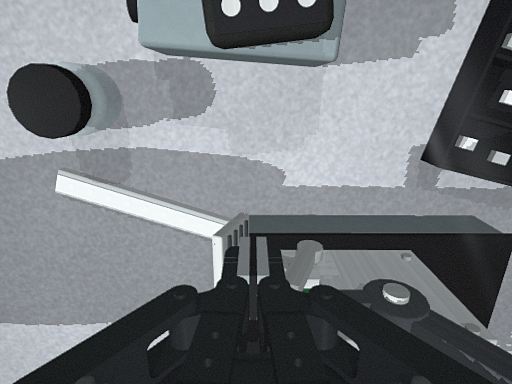

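```bash

python3 -m creep '[[0,0,-0.009,0.012,0,0,0],[0,0,-0.007,0.013,0,0,0],[0,0,-0.004,0.012,0,0,0],[0,0,-0.002,0.010,0,0,0],[0,0,0,0.006,0,0,0],[0,0,0,0,0,0,0]]'
python3 - <<'E'
from h import *
to(pw(-.124,.132,.080),tool([0,0,-1],PX))
s=sense();f=grab_frame('wrist');save('w9',f)
E
```

```text
t: 9.25
ee_pos: [0.4654, 0.1547, 0.0845]
orientation: [0.672, 0.741, 0.004, 0.003]
ft_force: [-0.3, 1.1, 0.5]
gripper_width: -0.002
t 9.25 pos [0.4654 0.1547 0.0845] F [-0.3  1.1  0.5] gw -0.002
tool shift [-0.0016 -0.0055  0.0045]
turn [0.01  0.    0.001]
```

View pics/w9.png

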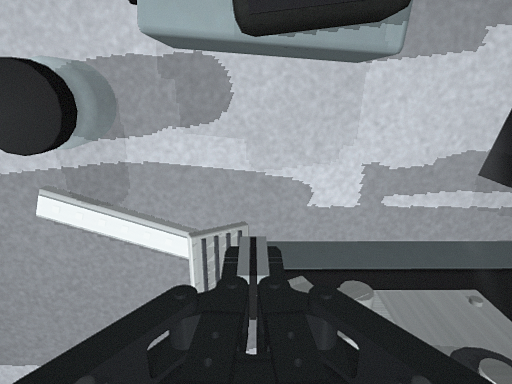

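```bash

python3 -m creep '[[0,0.002,-0.012,0,0,0,0],[0,0,-0.005,0.005,0,0,0],[0,0,0,0.006,0,0,0],[0,0,0,0,0,0,0]]'
python3 - <<'E'
from h import *
to(pw(-.135,.134,.071),tool([0,0,-1],PX))
E
```

```text
t: 9.7
ee_pos: [0.4479, 0.1554, 0.0738]
orientation: [0.672, 0.741, 0.005, 0.004]
ft_force: [0.1, -0.6, 0.2]
gripper_width: 0.002
t 9.7 pos [0.4479 0.1554 0.0738] F [ 0.1 -0.6  0.2] gw 0.002
tool shift [-0.002   0.0009  0.0028]
turn [ 0.013 -0.     0.001]
```

```bash

python3 -m creep '[[0,0,0,-0.02,-0.013,0,0],[0,0,0,-0.04,0,0,0],[0,0,0,-0.045,0,0,0],[0,0,0,-0.045,0,0,0],[0,0,0,-0.045,0,0,0],[0,0,0,-0.045,0,0,0],[0,0,0,-0.03,0,0,0],[0,0,0,0,0,0,0]]'
python3 - <<'E'
from h import *
to(pw(.061,0,.33),tool([0,0,-1],PX));print(sense()['joints'].round(2))
f=grab_frame('scene');cv2.imwrite('pics/s10.png',cv2.resize(f['color'][100:300,160:380],None,fx=3,fy=3))
save('w10',grab_frame('wrist'))
E
```

```text
t: 10.5
ee_pos: [0.4399, 0.1549, 0.3538]
orientation: [0.671, 0.742, 0.008, 0.007]
ft_force: [-1.0, 0.5, -0.5]
gripper_width: 0.001
t 10.5 pos [0.4399 0.1549 0.3538] F [-1.   0.5 -0.5] gw 0.001
tool shift [-0.1369  0.204   0.0281]
turn [ 0.022 -0.001  0.003]
[ 0.27  0.04 -0.7   1.82  0.03  1.27 -0.33]
```

View pics/w10.png

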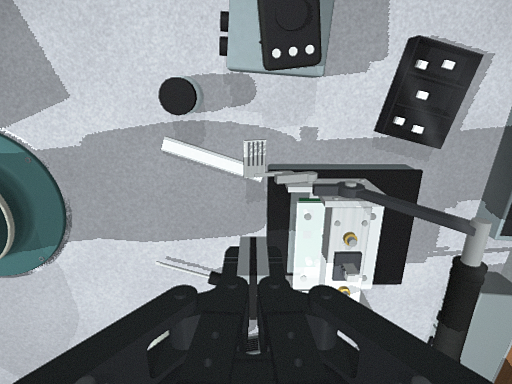

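View pics/s10.png

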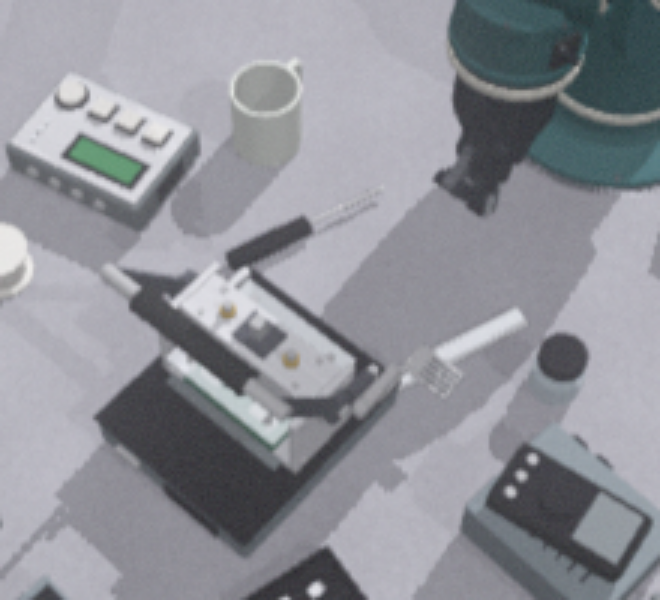

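```bash

python3 -m creep '[[0.085,-0.027,0.04,0,0.022,0,0],[0.085,-0.027,0.04,0,0,0,0],[0.085,-0.027,0.04,0,0,0,0],[0.085,-0.027,0.04,0,0,0,0],[0.085,-0.018,0.026,0,0,0,0],[0.085,0,0,0,0,0,0]]'
python3 - <<'E'
from h import *
to(pw(.061,0,.29),tool([0,0,-1],PX));print(sense()['joints'].round(2))
save('w11',grab_frame('wrist'))
E
```

```text
t: 11.2
ee_pos: [0.6415, 0.0435, 0.3399]
orientation: [0.67, 0.743, -0.007, -0.005]
ft_force: [0.5, 1.0, 0.3]
gripper_width: 0.988
t 11.2 pos [0.6415 0.0435 0.3399] F [0.5 1.  0.3] gw 0.988
tool shift [-0.0058  0.0159  0.0497]
turn [-0.017  0.003  0.006]
[ 0.29  0.44 -0.59  1.39  0.25  1.39 -0.2 ]
```

View pics/w11.png

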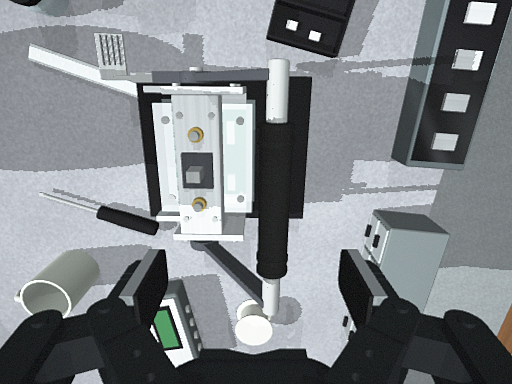

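```bash

python3 - <<'E'
from h import *
s=sense();f=wproj(grab_frame('wrist'),s)
P=unproj(f,[(275,122),(273,270)],[.25,.25]);print(P.round(4),P.mean(0))
E
python3 -m creep '[[0.085,-0.005,0.013,0.02,-0.017,0,0],[0.085,0,0.002,0.02,0,0,0],[0.085,0,0,0,0,0,0]]'
python3 - <<'E'
from h import *
to(pw(.061,0,.23),tool([0,0,-1],PX))
save('w12',grab_frame('wrist'))
s=sense();f=wproj(grab_frame('wrist'),s);print(proj(f,[pw(.061,.065,.25),pw(.061,-.065,.25),pw(.074,.065,.25)]))
E
```

```text
[[ 0.6489  0.1028  0.25  ]
 [ 0.6635 -0.0245  0.25  ]] [0.65622832 0.03918545 0.25      ]
t: 11.6
ee_pos: [0.6522, 0.046, 0.299]
orientation: [0.667, 0.745, -0.0, 0.001]
ft_force: [0.6, -1.3, 0.5]
gripper_width: 0.995
t 11.6 pos [0.6522 0.046  0.299 ] F [ 0.6 -1.3  0.5] gw 0.995
tool shift [-0.0071  0.0041  0.069 ]
turn [0.    0.002 0.013]
[[260.35165556 127.55357696]
 [256.80537052 300.41794705]
 [281.23789535 127.81984224]]
```

View pics/w12.png

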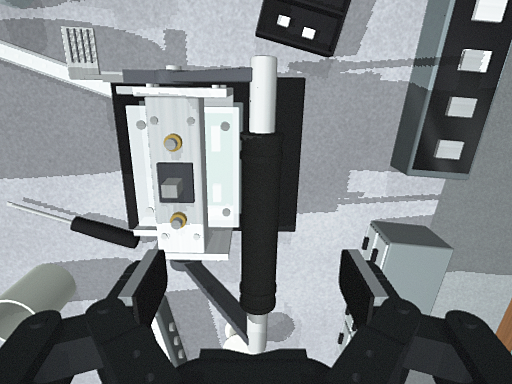

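Matches the model: the grip runs along column ~260 between the open jaws. Descend over it.

```bash

python3 -m creep '[[0.085,-0.005,0.003,0.025,0,0,0.01],[0.085,0,0,0.025,0,0,0],[0.085,0,0,0.018,0,0,0],[0.085,0,0,0,0,0,0]]'
python3 - <<'E'
from h import *
to(pw(.061,0,.229),tool([0,0,-1],PX))
save('w13',grab_frame('wrist'))
E
```

```text
t: 12.1
ee_pos: [0.6574, 0.0431, 0.2384]
orientation: [0.67, 0.742, 0.003, 0.005]
ft_force: [-0.9, 0.0, -0.3]
gripper_width: 0.995
t 12.1 pos [0.6574 0.0431 0.2384] F [-0.9  0.  -0.3] gw 0.995
tool shift [-0.0038 -0.0008  0.0094]
turn [0.011 0.003 0.005]
```

View pics/w13.png

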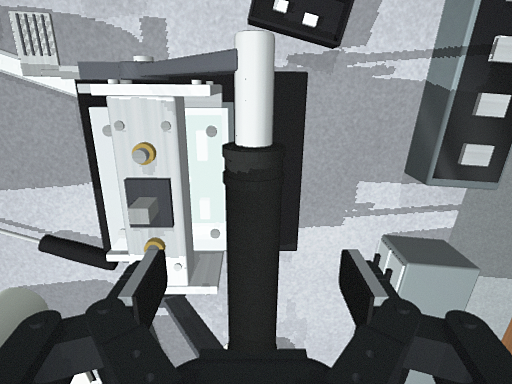

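```bash

python3 -m creep '[[0.085,-0.003,0,0.009,0.01,0,0],[0.085,0,0,0,0,0,0],[0,0,0,0,0,0,0],[0,0,0,0,0,0,0],[0,0,0,0,0,0,0],[0,0,0,0,0,0,0],[0,0,0,0,0,0,0],[0,0,0,0,0,0,0]]'
python3 - <<'E'
from h import *
to(pw(.061,0,.229),tool([0,0,-1],PX))
save('w14',grab_frame('wrist'))
E
```

```text
t: 12.95
ee_pos: [0.6572, 0.0406, 0.2364]
orientation: [0.67, 0.742, -0.001, 0.002]
ft_force: [4.8, 0.5, -1.2]
gripper_width: 0.281
t 12.95 pos [0.6572 0.0406 0.2364] F [ 4.8  0.5 -1.2] gw 0.281
tool shift [-0.0013 -0.0003  0.0074]
turn [0.002 0.004 0.005]
```

View pics/w14.png

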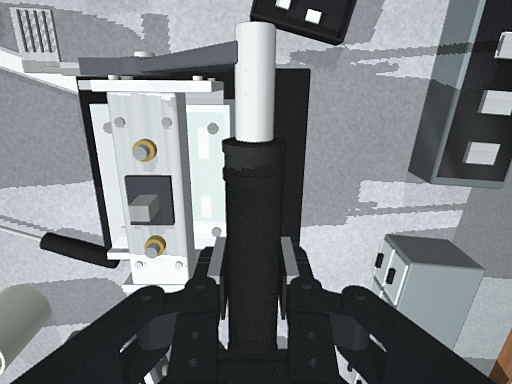

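```bash

python3 -m creep '[[0,0,-0.012,-0.0074,0,0,0],[0,0,-0.0126,-0.0062,0,0,0],[0,0,-0.013,-0.005,0,0,0]]'
cat > lev.py <<'E'
from h import *
s=sense();d=s['ee_pos']-R.from_quat(s['orientation']).apply([0,0,.019+.004*0])-np.array([q[0],q[1],0])
x=d@PX;y=d@[-PX[1],PX[0],0];z=d[2]
print('t',s['t'],'grip press',x.round(4),y.round(4),z.round(4),'r',np.hypot(x+.019,z-.135).round(4),'lever',(.611+np.arctan2(-(x+.019),z-.135)).round(3),'F',s['ft_force'].round(1),'M',s['moment'].round(1),'gw',round(float(s['gripper_width']),3))
E
python3 lev.py
```

```text
t: 13.3
ee_pos: [0.6244, 0.0375, 0.2564]
orientation: [0.67, 0.742, 0.005, 0.006]
ft_force: [9.4, 0.9, -0.7]
gripper_width: 0.28
t 13.3 grip press 0.028 0.0015 0.2754 r 0.1481 lever 0.288 F [ 9.4  0.9 -0.7] M [ 0.3 -2.6 -0.1] gw 0.28
```

```bash

python3 -m creep '[[0,0,-0.0135,-0.001,0,0,0],[0,0,-0.0138,-0.001,0,0,0],[0,0,-0.014,0.001,0,0,0]]'
python3 lev.py
```

```text
t: 13.6
ee_pos: [0.593, 0.0346, 0.266]
orientation: [0.67, 0.742, 0.016, 0.016]
ft_force: [16.5, 0.2, 29.2]
gripper_width: 0.275
t 13.6 grip press -0.0041 0.0016 0.285 r 0.1507 lever 0.512 F [16.5  0.2 29.2] M [ 0.3 -4.5 -0.1] gw 0.275
```

```bash

python3 -m creep '[[0,0,-0.014,-0.002,-0.04,0,0],[0,0,-0.014,0,-0.04,0,0],[0,0,-0.014,0.001,-0.04,0,0]]'
python3 lev.py; python3 -c "
from h import *
to([0,0,0],tool([0,0,-1],PX));print(sense()['joints'].round(2))"
```

```text
t: 13.9
ee_pos: [0.5564, 0.0311, 0.2671]
orientation: [0.668, 0.739, 0.068, 0.063]
ft_force: [10.2, 3.0, 9.6]
gripper_width: 0.278
t 13.9 grip press -0.0435 0.0017 0.2858 r 0.1527 lever 0.772 F [10.2  3.   9.6] M [ 0.5 -2.9  0.1] gw 0.278
t 13.9 pos [0.5564 0.0311 0.2671] F [10.2  3.   9.6] gw 0.278
tool shift [ 0.0253 -0.5964  0.1598]
turn [0.185 0.001 0.003]
[ 0.44  0.21 -0.63  1.86  0.17  0.93 -0.15]
```

```bash

python3 -m creep '[[0,0,-0.0139,0.001,-0.04,0,0],[0,0,-0.0139,0.002,-0.04,0,0],[0,0,-0.0138,0.003,-0.04,0,0]]'
python3 lev.py; python3 -c "
from h import *
to([0,0,0],tool([0,0,-1],PX));print(sense()['joints'].round(2))"
```

```text
t: 14.2
ee_pos: [0.5243, 0.0279, 0.2588]
orientation: [0.661, 0.732, 0.122, 0.112]
ft_force: [2.8, -0.4, 27.9]
gripper_width: 0.278
t 14.2 grip press -0.0785 0.0017 0.2768 r 0.1538 lever 1.008 F [ 2.8 -0.4 27.9] M [ 0.2 -2.6  0.2] gw 0.278
t 14.2 pos [0.5243 0.0279 0.2588] F [ 2.8 -0.4 27.9] gw 0.278
tool shift [ 0.0256 -0.5802  0.0728]
turn [0.333 0.002 0.004]
[ 0.51  0.07 -0.64  2.05  0.08  0.7  -0.08]
```

```bash

python3 -m creep '[[0,0,-0.0135,0.001,-0.04,0,0],[0,0,-0.010,0.002,-0.03,0,0]]'
python3 lev.py;python3 -m creep '[[0,0,-0.006,0.001,0,0,0]]'; python3 lev.py; python3 - <<'E'
from h import *
print(sense()['joints'].round(2));save('w15',grab_frame('wrist'))
E
```

```text
t: 14.4
ee_pos: [0.5058, 0.0263, 0.2505]
orientation: [0.656, 0.726, 0.152, 0.14]
ft_force: [16.8, 8.1, -8.0]
gripper_width: 0.271
t 14.4 grip press -0.0985 0.0019 0.2679 r 0.1549 lever 1.15 F [16.8  8.1 -8. ] M [ 1.8 -2.9  0.1] gw 0.271
t: 14.5
ee_pos: [0.5017, 0.0257, 0.2483]
orientation: [0.655, 0.725, 0.154, 0.143]
ft_force: [20.5, 3.8, -9.1]
gripper_width: 0.272
t 14.5 grip press -0.1028 0.0018 0.2657 r 0.1552 lever 1.181 F [20.5  3.8 -9.1] M [ 1.  -2.7  0.5] gw 0.272
[ 0.53 -0.02 -0.64  2.17 -0.    0.56 -0.01]
```

View pics/w15.png

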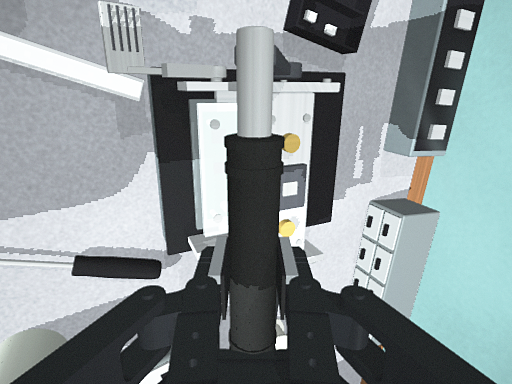

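```bash

python3 -m creep '[[0,0,-0.006,0.001,0,0,0],[0,0,-0.006,0.001,0,0,0]]'; python3 lev.py
```

```text
t: 14.75
ee_pos: [0.4983, 0.0253, 0.2469]
orientation: [0.654, 0.724, 0.161, 0.149]
ft_force: [63.8, 3.0, -23.5]
gripper_width: 0.268
t 14.75 grip press -0.1065 0.0017 0.2641 r 0.156 lever 1.207 F [ 63.8   3.  -23.5] M [ 0.  -9.4  0.1] gw 0.268
```

```bash

python3 -m creep '[[0,0,-0.002,0,0,0,0],[0,0,-0.002,0,0,0,0]]'; python3 lev.py; python3 - <<'E'
from h import *
f=grab_frame('scene');cv2.imwrite('pics/s16.png',cv2.resize(f['color'][100:300,160:380],None,fx=3,fy=3))
f=grab_frame('top');cv2.imwrite('pics/t16.png',cv2.resize(f['color'][90:260,140:400],None,fx=3,fy=3))
E
python3 lev.py
```

```text
t: 14.95
ee_pos: [0.4987, 0.024, 0.2479]
orientation: [0.653, 0.723, 0.164, 0.153]
ft_force: [27.0, 5.9, -29.2]
gripper_width: 0.274
t 14.95 grip press -0.1065 0.0004 0.265 r 0.1567 lever 1.203 F [ 27.    5.9 -29.2] M [ 0.5 -2.   0.7] gw 0.274
t 15.05 grip press -0.1065 0.0005 0.2649 r 0.1566 lever 1.204 F [ 25.1   0.8 -20.2] M [-0.6 -2.5  0.1] gw 0.271
```

View pics/s16.png

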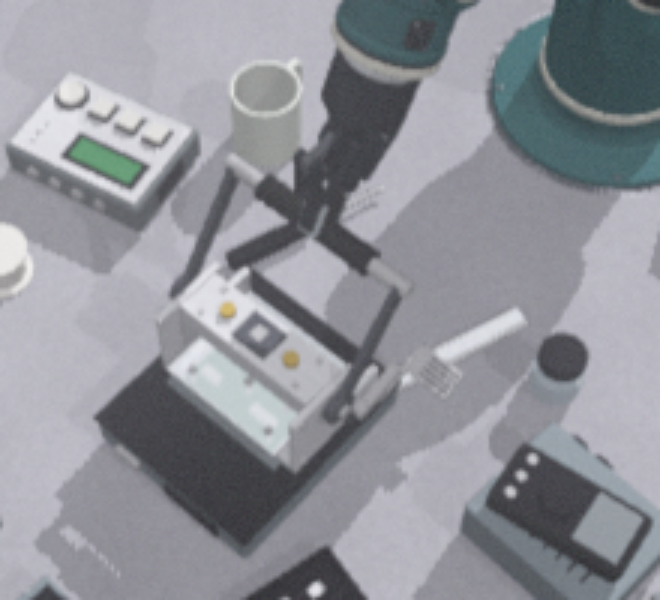

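View pics/t16.png

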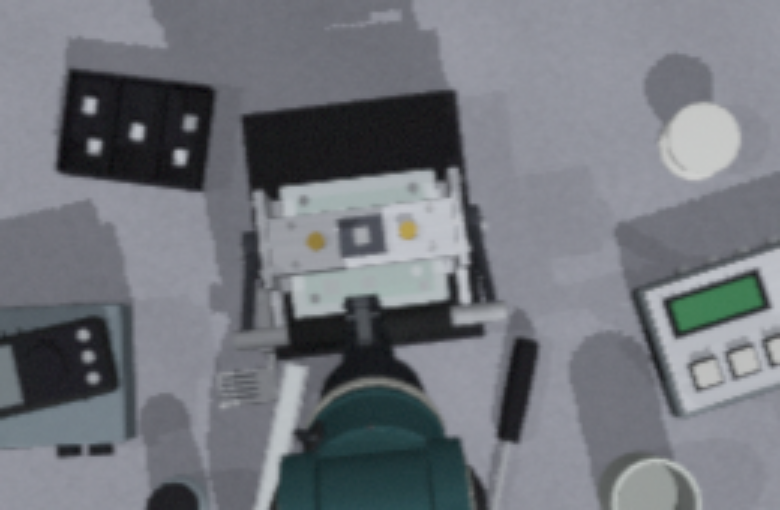

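```bash

python3 - <<'E'
from h import *
f=grab_frame('scene');t=grab_frame('top')
for g,uv in((f,(np.array([(262,187),(374,260)])+.5)/3-.5+[160,100]),(t,(np.array([(235,341),(506,311)])+.5)/3-.5+[140,90])):
    P=unproj(g,uv,.25);d=P-[q[0],q[1],0];print((d@PX).round(4),(d@[-PX[1],PX[0],0]).round(4))
for a in(1.0,1.1,1.22):
    b=a-.611;p=[pw(-.019-.14*np.sin(b),y,.135+.14*np.cos(b)) for y in(.065,-.065)]
    print(a,((proj(f,p)-[160,100]+.5)*3-.5).round(),((proj(t,p)-[140,90]+.5)*3-.5).round())
E
python3 lev.py
```

```text
[-0.0973 -0.1035] [-0.0658  0.0622]
[-0.0999 -0.1019] [ 0.1077 -0.1074]
1.0 [[354. 275.]
 [243. 195.]] [[283. 299.]
 [449. 279.]]
1.1 [[363. 270.]
 [253. 190.]] [[285. 315.]
 [450. 295.]]
1.22 [[373. 265.]
 [264. 186.]] [[288. 334.]
 [452. 314.]]
t 15.15 grip press -0.1065 0.0004 0.2649 r 0.1566 lever 1.204 F [ 24.6  -0.6 -19.2] M [-0.6 -2.5  0.1] gw 0.27
```

```bash

python3 -m creep '[[0,0,-0.002,0,0,0,0],[0,0,-0.002,0,0,0,0],[0,0,-0.002,0,0,0,0],[0,0,-0.002,0,0,0,0],[0,0,-0.002,0,0,0,0],[0,0,-0.002,0,0,0,0],[0,0,-0.002,0,0,0,0],[0,0,-0.002,0,0,0,0],[0,0,-0.002,0,0,0,0],[0,0,-0.002,0,0,0,0]]';python3 lev.py
```

```text
t: 16.15
ee_pos: [0.4984, 0.0236, 0.2483]
orientation: [0.65, 0.719, 0.181, 0.166]
ft_force: [31.9, 1.7, -22.0]
gripper_width: 0.273
t 16.15 grip press -0.1075 -0.0 0.265 r 0.1572 lever 1.209 F [ 31.9   1.7 -22. ] M [-0.1 -2.9 -0.6] gw 0.273
```

Stable at the stop with steady pull (32 N against an 8 N spring) and a closed grip. Handing in.

```bash
python3 - <<'E'
from h import *
print(finish_job())
E
python3 lev.py
```

```text
the job is handed in; nothing more can be done
None
the job is handed in; nothing more can be done
```

The function test is done and handed in at about 16 s; the gripper was holding the lever at its stop with its last grip and pull. I could not read anything after hand-in.

- **Keys:** I pressed supply, program and ready in that order. Each bottomed out with the fingertip at about 58 mm, 5–6 mm below the cap top, with 37–44 N measured at the wrist. That is more than the roughly 4 N a key needs. The fingers stayed clear of the round stop key. The display gave no visible confirmation of any press.
- **Catch:** I pushed it over from behind. The pictures show the tab lying flat on the robot side. I estimate its angle at about 1.2 rad, well past the 0.9 needed.
- **Lever:** I gripped it and pulled it over.
  - **Camera check:** both cameras put the grip about 80 mm on the robot's side of the hinge axis, which matches 1.22 rad.
  - **Arm pose check:** this gave 1.20–1.21 rad, with the grip sitting 8–17 mm farther from the hinge than its true 140 mm. I put that down to a shallow grasp plus a little creep while pulling.
  - **Pull and grip:** the pull was about 32 N against an 8 N spring, and it had peaked near 64 N when the lever met its stop. The position held for over a second, with the jaws closed on the grip at about 23 mm.
- **Bench:** no bystander looked moved in the last pictures. The wrist force readings I took stayed below 70 N against the 120 N limit.

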